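# Load the polishing-bar feeder and latch its gate

## Task

Load the feeder: take the tin off the feed bed and stand it on the bench, clear of the feeder, lay every red polishing bar that is on the bench on the feed bed along the fence, lengthwise, and feed them with the push stick through the gate opening into the roofed magazine until all are clear of the gate; do not push bars in with the fingers. Then push the red-handled gate fully shut so that its spring catch clicks behind it, and leave the push stick standing in its tray again. Do not disturb the bottle.

Things in the scene. Friction and masses are not known exactly. Their poses are not given: they have to be found in the camera images.
- feeder: The feeder, fixed to the bench: plywood base 575 mm long (along its y), 6 mm thick, with a straight lane along its y axis. Origin: on the bench surface at the lane centre, in the plane of the gate (plate at y = +-3 mm). z up, x towards the fence side (away from the robot). Bars are fed towards -y. A bar is clear of the gate when its centre is at y = -46 mm or less (half a bar is 43 mm).
- feed_bed (a point): Middle of the feed bed's top (z = 6 mm). Bed in the feeder's frame: y = +5 to +285 mm, near edge at x = -48 mm, open at near side and top. Aluminium fence along it: face at x = +18.5 mm, 14 mm thick, top at z = 16 mm. Near the opening a slanted near-side lead-in, top z = 22 mm, leads from x = -38 mm (y = 34 mm) to x = -22 mm (y = 7 mm).
- magazine (a point): Middle of the magazine's floor (z = 6 mm). Magazine in the feeder's frame: y = -5 to -278 mm, inside x = +-20.5 mm, 40 mm high, walls 10 mm, clear roof (z = 46 to 50 mm, from y = -16 mm on) with a 16 mm slot along its middle, end stop at the back. It takes three bars end to end; fewer need not reach the end stop.
- gate (a joint): Gate slide, m: 0 = fully open (towards the robot; up to 0.010 leaves the lane free), 0.054 = fully shut at its stop. Moves along the feeder's +x to close. Sliding friction 5 N; over the last 20 mm the catch adds about 3 to 6 N; it then clicks at about 0.0515 and the catch holds the gate at 0.0505 or more. It cannot be opened again by pulling once caught.
- gate_handle (a point): Middle of the top of the gate's red upright handle tab: 12 mm thick along the feeder's x, 32 mm wide along its y; tab from z = 34 to 76 mm. Moves with the gate. Push its near face (6 mm towards -x from this point) in the feeder's +x direction.
- catch (a joint): Brass spring catch arm, rad: 0 = at rest (sprung out), rises to about 0.2 while the gate's lug presses it aside, back to 0 when it has clicked behind the lug.
- catch_tip (a point): Tip of the brass catch arm, at about z = 22 mm, beside the gate's stem.
- push_stick: Push stick: a shoe 32 mm wide, 12 mm high, from x = -45 to +50 mm, with a black rubber nose 24 mm wide, 12 mm high that reaches to x = +80 mm (pushing face), and a yellow upright handle block 44 mm (x) by 14 mm (y) from z = 12 to 62 mm, centred on x = 0. Origin: underside of the shoe under the middle of the handle; z up. 0.15 kg. Grip the handle across its 14 mm thickness (along the stick's y).
- stick_tray: Fixed open wooden tray for the push stick, 68 mm (x) by 190 mm (y), 18 mm high, walls 5 mm, inner floor at z = 5 mm. Origin: centre of its underside.
- bar_a: First red brick-shaped bar of polishing compound, 35 x 86 x 27 mm (x, y, z; long axis y), 0.13 to 0.25 kg. Origin: centre of its underside. May be absent.
- bar_b: Second red brick-shaped bar of polishing compound, 35 x 86 x 27 mm (x, y, z; long axis y), 0.13 to 0.25 kg. Origin: centre of its underside. May be absent.
- bar_c: Third red brick-shaped bar of polishing compound, 35 x 86 x 27 mm (x, y, z; long axis y), 0.13 to 0.25 kg. Origin: centre of its underside. May be absent.
- tin: Round grey tin, 65 mm across, 28 mm high, 0.06 kg, closed; stands on the feed bed at the start. The bench just beyond the fence (feeder x = 60 to 140 mm, y = 0 to 220 mm) is free for it. Origin: centre of underside.
- flux_bottle: Cream bottle with screw cap, 42 mm across, 85 mm high; bystander. Origin: centre of underside.
Things that resemble listed ones, but are neither listed nor needed, are in the scene too. What is shaped like the bar_b but orange or turquoise is not meant.

How it is judged:
On the way, in this order (a step that is already met when the one before it is completed fails the run):
1. every bar is in the magazine, clear of the gate, while the gate is still open (y of bar_a in the frame of feeder between -0.29 and -0.0455 m and x of bar_a in the frame of feeder between -0.025 and 0.025 m and z of each of bar_a, bar_b, bar_c in the frame of feeder below 0.045 m and y of bar_b in the frame of feeder between -0.29 and -0.0455 m and x of bar_b in the frame of feeder between -0.025 and 0.025 m and y of bar_c in the frame of feeder between -0.29 and -0.0455 m and x of bar_c in the frame of feeder between -0.025 and 0.025 m and value of joint gate below 0.03 m), for 0.2 s.
2. the gate is shut and the catch has sprung back behind it (value of joint gate above 0.0485 m and value of joint catch below 0.05 rad), for 0.2 s.
At the end, for the whole second after the job is handed in: Every bar present is in the magazine, centre at least 45.5 mm past the gate plane; gate shut (above 0.0485 m), catch sprung back (below 0.05 rad); push stick on its tray floor, upright within 0.2 rad; tin flat on the bench (underside below 4 mm, within 0.1 rad); all at rest (all of step 2 and y of bar_a in the frame of feeder between -0.29 and -0.0455 m and x of bar_a in the frame of feeder between -0.025 and 0.025 m and z of each of bar_a, bar_b, bar_c in the frame of feeder below 0.045 m and y of bar_b in the frame of feeder between -0.29 and -0.0455 m and x of bar_b in the frame of feeder between -0.025 and 0.025 m and y of bar_c in the frame of feeder between -0.29 and -0.0455 m and x of bar_c in the frame of feeder between -0.025 and 0.025 m and x of push_stick in the frame of stick_tray between -0.034 and 0.034 m and y of push_stick in the frame of stick_tray between -0.09 and 0.09 m and z of push_stick in the frame of stick_tray below 0.012 m and angle between push_stick's own z axis and vertical below 0.2 rad and height (world z) of tin below 0.004 m and angle between tin's own z axis and vertical below 0.1 rad and linear speed of each of bar_a, bar_b, bar_c, push_stick, tin below 0.02 m/s); the robot touches nothing.
It fails at once if a bar that is more than half way through the gate opening is touched with the fingers ((y of bar_a in the frame of feeder between -0.3 and 0 m and x of bar_a in the frame of feeder between -0.03 and 0.03 m and z of bar_a in the frame of feeder below 0.045 m and contact force between the fingers and bar_a above 0.5 N) or (y of bar_b in the frame of feeder between -0.3 and 0 m and x of bar_b in the frame of feeder between -0.03 and 0.03 m and z of bar_b in the frame of feeder below 0.045 m and contact force between the fingers and bar_b above 0.5 N) or (y of bar_c in the frame of feeder between -0.3 and 0 m and x of bar_c in the frame of feeder between -0.03 and 0.03 m and z of bar_c in the frame of feeder below 0.045 m and contact force between the fingers and bar_c above 0.5 N)).
It fails at once if the bottle is moved more than 30 mm (distance of flux_bottle from where it was at the start of the episode above 0.03 m).
Of bar_a, bar_b, bar_c only 2 to 3 are there at a start; the rules pass over those that are not, and their reading is None.
At some moment in a run one of bar_a, bar_b, bar_c, push_stick may be knocked a few centimetres aside while the robot is not near it.
Once in a run the grip may slacken for a moment while it holds something.
It also fails if it takes over 210 s, if anything falls off the work surface, if the arm or the gripper's body presses on something with over 40 N, if the wrist force passes 120 N, or if a joint passes its speed limit or range.

## Robot

A 6-joint arm with a two-finger parallel gripper is mounted at the origin on a cart in front of the work surface, level with it; the furniture and walls round the work are solid. World frame = base frame: x ahead of the robot, y to its left, z up, the work surface at z = 0. Lengths are in m, angles in rad, forces in N, time in s.
With the tool pointing down it reaches from about 0.375 to 0.9 m from the base axis. Payload 3.1 kg.
Tool frame: the origin (TCP) lies midway between the tips of the shut fingers; the grasp point (between the pads) lies 19 mm behind it; z points along the fingers, y is the line along which they close (so a half turn about z gives the same grasp; the last joint's range is limited). The gripper opens to 85 mm and grips with 20 to 120 N. Pads are 22 mm wide; open, the fingers measure 114 mm over their backs; the gripper's body (76 mm by 85 mm) begins 54 mm behind the grasp point. The pads swing forward as they close: fully open they stand 13 mm farther back than shut.
Start: joints at [-1.466, 0.527, 1.433, -0, 1.181, -0.178], TCP at [0.175, -0.6, 0.231] pointing down, gripper open.
Joint ranges: [-3.08, 3.08], [-0.75, 2.2], [0.22, 2.44], [-1.43, 4.57], [0, 2.65], [-2.85, 2.85]. Speed limits (rad/s): [2.79, 2.79, 3.14, 3.14, 3.14, 3.14].

## Interface

Orientations are given as a unit quaternion [x, y, z, w].
In Python, from station import manip gives the robot as it stands.
- The arm moves only by the tool step_arm, never from a script. Its argument "targets" is text: rows parted by semicolons, each of 4 numbers parted by spaces: the shift along the tool's x, y, z in mm, then the turn about the tool's z in degrees. A call has 1 to 12 rows; each row is the pose to reach, as a shift and turn from the pose commanded when the call began, along the tool's axes at that moment; what a row does not reach only later rows make up. A row lasts 1/10 s, in which the tool goes at most 50 mm and 8.59 degrees, less where a joint would pass 70% of its speed; a pose out of reach is approached as far as the arm can. A call with a gripper value outside its range is refused whole. "gripper" is the closure, from 0 (fully open) to 1 (shut), set as the call begins (left out, the last holds). The fingers move at their own pace and stop on an object; "squeeze" is the grip in N (left out, the last holds). Time passes only in rows, so rows that repeat a pose let the fingers close. It gives the time, the measured TCP pose, the force, the opening and the grip force at its end, in the units of the state.
- manip.sense(): the state, without advancing time (a new reading comes with each control period).
- manip.snapshot(name): name is "scene" or "top"; returns the picture (384x512x3 uint8, red, green, blue); there is no depth.
- manip.get_calibration(name): a dict with "fov_y" (degrees; the focal length in pixels is half the picture's height over the tangent of half this angle, whatever the lens; pixels are square), "cx", "cy" (the principal point, pixels), "extrinsics" (4x4, takes a point from camera to world coordinates). Camera axes: x right, y down, z forward; pixel columns grow to the right and rows downward; lengths in m; the calibration is good to about 2 mm. A picture is of the moment at which its call begins. get_calibration takes no time and is no camera call.
- manip.sign_off(): hands the job in; it is judged then, once.
Trained networks look in the newest picture that a camera, given by its name, has taken for a name from the list of things; names that differ only in an ending like _2 or _b are one class to them, and where a whole thing is asked for, a point or a joint stands for the part that bears it (a point fixed in the world has none). Each returns a list of dicts, best first, with "p" (0 to 1); they miss things now and then, are a little off and sometimes report something else, mostly with a low value. They report only what shows in the picture. A call takes as long as a camera call. They do not tell look-alikes from the thing itself.
- manip.recognise(camera, query): "position" ([column, row] in pixels, amid what is visible of it).
- manip.masks_of(camera, query): "pixels" (384x512 bool, what is visible of it) and "position" ([column, row] in pixels, amid what is visible of it).
- manip.mark_of(camera, query): "position" ([column, row] in pixels: a listed point, or the origin of a listed thing).
The state is a dict: "t": time; "q": joint angles; "qd": joint speeds; "tau": joint torques, N m; "tcp_pos": TCP position; "tool_rot": TCP orientation; "force": force on the tool from outside, world axes, zero at the start; "ft_torque": the same for the moment, N m; "finger_gap": opening from 0.0 (shut) to 1.0 (fully open); "gripper_force": force on a finger pad.
Only numpy, scipy, OpenCV 4.12 (cv2) and the standard library are available. Lean on these libraries where they do the work, as an engineer would, in place of code of your own. Each camera call takes 0.05 s, during which the arm holds its last target. There are 200 camera calls.

## Working session

There is one attempt and no reset: what is moved stays moved. The work goes in short steps, Python scripts to look and compute and a tool call to move; the robot and the scene stay as the last step left them, time stands still between calls to the robot, and variables do not carry over. Pictures are saved under pics/ and viewed, at most 15 in all, crops included, and the job is handed in when it is done.

Besides the shell and the picture viewer there is one more tool, called by a JSON object that holds its "method" and its "body", one argument or row to a line. step_arm: Moves the arm, as the interface text tells. Its arguments: {"type":"object","properties":{"targets":{"type":"string"},"gripper":{"type":"number"},"squeeze":{"type":"number"}},"required":["targets"]}

```bash
mkdir -p pics; cat > h.py <<'E'
from station import manip
import numpy as np, cv2
def cal(n):
    c=manip.get_calibration(n); f=192/np.tan(np.radians(c["fov_y"])/2)
    return f,c["cx"],c["cy"],np.array(c["extrinsics"])
def world(n,px,z):
    f,cx,cy,E=cal(n); px=np.atleast_2d(px).astype(float)
    d=np.c_[(px[:,0]-cx)/f,(px[:,1]-cy)/f,np.ones(len(px))]@E[:3,:3].T
    o=E[:3,3]; return o+d*((z-o[2])/d[:,2])[:,None]
def pix(n,P):
    f,cx,cy,E=cal(n); q=(np.atleast_2d(P)-E[:3,3])@E[:3,:3]
    return np.c_[q[:,0]/q[:,2]*f+cx,q[:,1]/q[:,2]*f+cy]
def save(im,name): cv2.imwrite("pics/"+name,cv2.cvtColor(im,cv2.COLOR_RGB2BGR))
E
python3 - <<'E'
from h import *
for n in("top","scene"):
    im=manip.snapshot(n); save(cv2.resize(im,(800,600),interpolation=cv2.INTER_CUBIC),n+"0.png")
    print(n,cal(n), manip.get_calibration(n).keys())
for q in ["feeder","feed_bed","magazine","gate_handle","push_stick","stick_tray","bar_a","tin","flux_bottle","catch_tip"]:
    print(q,[(round(d["p"],2),np.round(d["position"],1).tolist()) for d in manip.mark_of("top",q)])
print(manip.sense())
E
```

```text
top (np.float64(417.66370976777114), 258.76646266957914, 191.37627728150161, array([[-0.00171291, -0.99251383,  0.12212025,  0.36347407],
       [-0.99981294,  0.00405247,  0.01891197,  0.18668131],
       [-0.01926528, -0.12206501, -0.99233512,  1.48982908],
       [ 0.        ,  0.        ,  0.        ,  1.        ]])) dict_keys(['fov_y', 'cx', 'cy', 'extrinsics'])
scene (np.float64(382.06846102498406), 257.369625983955, 192.0486663030815, array([[-0.58905936, -0.35052536,  0.72810785, -0.55236655],
       [-0.80777196,  0.23014863, -0.54271177,  1.01352196],
       [ 0.02266121, -0.90783456, -0.41871576,  0.71912   ],
       [ 0.        ,  0.        ,  0.        ,  1.        ]])) dict_keys(['fov_y', 'cx', 'cy', 'extrinsics'])
feeder [(0.9, [332.5, 193.9])]
feed_bed [(0.83, [292.1, 186.6])]
magazine [(0.74, [195.0, 194.9]), (0.6, [369.3, 188.3])]
gate_handle [(0.44, [333.7, 213.5])]
push_stick [(0.89, [396.6, 226.4])]
stick_tray [(0.71, [405.2, 230.1])]
bar_a [(0.8, [270.8, 229.6]), (0.77, [215.2, 236.0]), (0.62, [260.2, 155.3]), (0.61, [242.5, 229.7]), (0.59, [115.5, 220.2])]
tin [(0.75, [294.8, 194.7])]
flux_bottle [(0.52, [196.6, 191.4])]
catch_tip []
{'t': 0.6, 'q': array([-1.46548776e+00,  5.27456756e-01,  1.43271562e+00,  1.07120811e-06,
        1.18141639e+00, -1.78490740e-01]), 'qd': array([-0.00177716,  0.00040447, -0.00184341,  0.00088977,  0.00021786,
       -0.00039771]), 'tau': array([-1.07255477e-03, -4.42049932e+01, -1.78326327e+01, -3.58392281e-04,
        1.06286516e-03,  4.36530215e-06]), 'tcp_pos': array([ 0.17503362, -0.59995477,  0.23133201]), 'tool_rot': array([9.89949155e-01, 1.41423729e-01, 4.24029174e-07, 1.96174249e-06]), 'force': array([-0.68901183,  0.22026131,  0.0133098 ]), 'ft_torque': array([0.02734452, 0.00209799, 0.06490295]), 'gripper_force': 0.0, 'finger_gap': 1.0002944917483216}
```

View pics/top0.png

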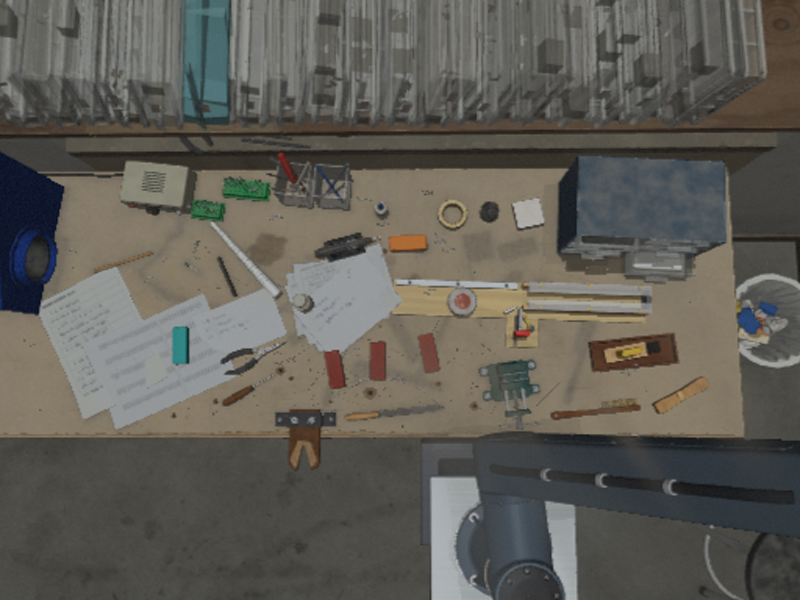

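View pics/scene0.png

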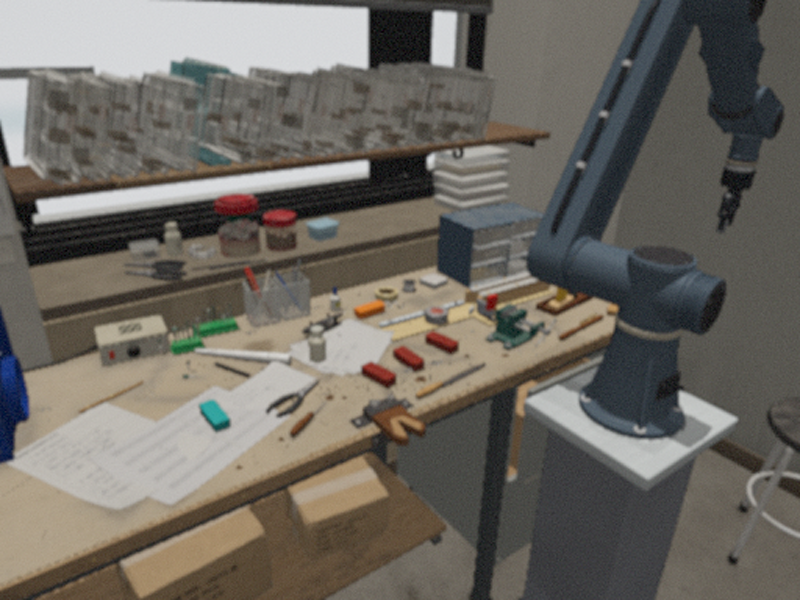

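The top picture shows three red bars at about (334,368), (377,360) and (428,352) in 800-px coordinates. The orange (408,243) and turquoise (180,345) blocks are decoys. The tin is on the bed at (462,301), the red gate tab at (522,333), the yellow stick in its tray at (632,352), and the bottle at (303,302).

```bash
python3 - <<'E'
from h import *
im=manip.snapshot("top")
c=cv2.resize(im[165:245,195:325],(780,480),interpolation=cv2.INTER_CUBIC); save(c,"cropL.png")
c=cv2.resize(im[170:250,315:445],(780,480),interpolation=cv2.INTER_CUBIC); save(c,"cropR.png")
hsv=cv2.cvtColor(im,cv2.COLOR_RGB2HSV)
H,S,V=[hsv[...,i].astype(int) for i in range(3)]
def comps(m,z,name,mn=15):
    n,l,s,_=cv2.connectedComponentsWithStats(m.astype(np.uint8))
    for i in range(1,n):
        if s[i,4]<mn: continue
        ys,xs=np.nonzero(l==i); P=world("top",np.c_[xs,ys],z)[:,:2]
        mu=P.mean(0); w,v=np.linalg.eigh(np.cov(P.T)); 
        a=np.degrees(np.arctan2(v[1,1],v[0,1]))%180
        print(name,s[i,4],np.round([xs.mean(),ys.mean()],1),"w",np.round(mu*1000,1),"ang",round(a,1),"len",np.round(np.sqrt(12*w)*1000,1))
comps(((H<6)|(H>172))&(S>110)&(V>60),0.020,"red")
comps((abs(H-27)<5)&(S>170)&(V>120),0.062,"yel")
for q in["push_stick","stick_tray","tin"]:
    for d in manip.masks_of("top",q)[:1]: comps(d["pixels"],{"tin":.034,"push_stick":.03,"stick_tray":.018}[q],q)
E
```

```text
red 89 [182.7 106.3] w [858.4 492.1] ang 25.5 len [16.6 73.2]
red 31 [333.5 212.9] w [467.1 -47.5] ang 88.0 len [11.4 34.7]
red 97 [273.4 220.8] w [439.9 163.4] ang 11.1 len [29.8 56.1]
red 212 [241.1 230.5] w [406.2 277. ] ang 0.0 len [31.1 83.5]
red 219 [213.9 235.8] w [387.9 372.5] ang 12.4 len [32.6 82.4]
yel 33 [404.  224.7] w [ 423.3 -278.2] ang 103.2 len [10.  38.8]
push_stick 269 [402.5 224.8] w [ 424.3 -283.4] ang 100.4 len [ 26.8 120.4]
stick_tray 774 [405.9 225.4] w [ 422.9 -299. ] ang 95.5 len [ 76.9 217.2]
tin 260 [295.1 192.5] w [538.3  87.1] ang 167.4 len [54.3 56.7]
```

View pics/cropL.png

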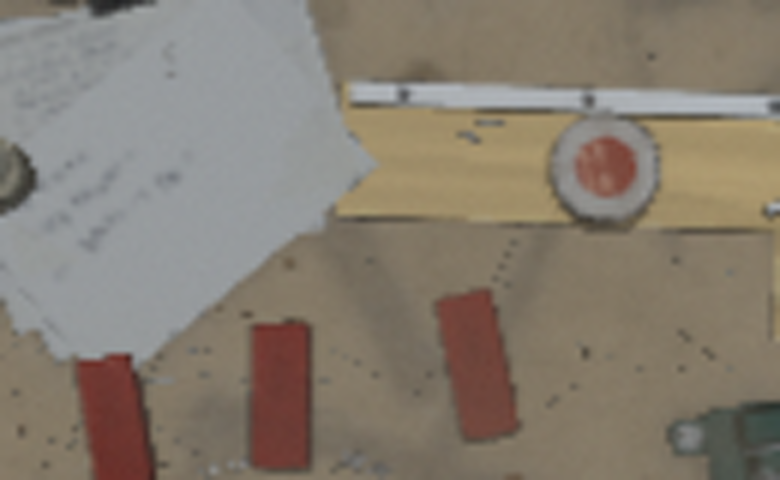

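View pics/cropR.png

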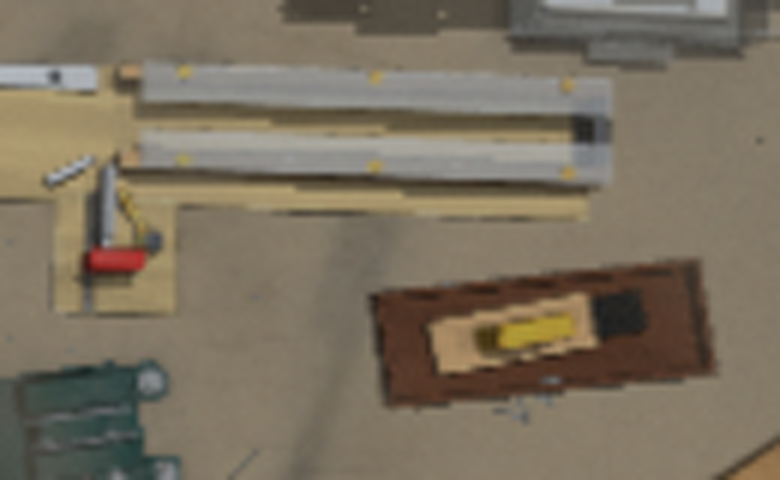

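The crops show three same-shape red bars, at cropL (110,420), (280,395) and (477,365). They match bar_a, bar_b and bar_c, and none is orange or turquoise. The gate tab is at cropR (117,261), fully towards the robot (open). The stick handle is at (535,332) with its nose towards -y.

```bash
python3 - <<'E'
from h import *
L=lambda u,v:[195+(u+.5)/6-.5,165+(v+.5)/6-.5]
R=lambda u,v:[315+(u+.5)/6-.5,170+(v+.5)/6-.5]
def w(n,p,z): print(n,np.round(world("top",p,z)[0]*1000,1)[:2])
w("fence face L",L(360,106),.016);w("fence face R",L(770,117),.016);w("fence face R2",R(90,91),.016)
w("fence far L",L(360,82),.016);w("fence far R",L(770,96),.016);w("far R2",R(90,68),.016)
w("near edge L",L(345,216),.006);w("near R",L(770,230),.006);w("near R3",R(588,219),.006)
w("base end L top",L(348,85),.006)
w("gate plate",R(107,205),.03);w("tab",R(117,261),.076)
w("roof start far",R(141,80),.05);w("roof start near",R(141,150),.05)
w("mag near roof edge R",R(605,185),.05);w("mag near roof edgeL",R(140,165),.05)
w("mag far roof edge R",R(605,80),.05);w("mag far roof edgeL",R(140,62),.05)
w("slot R",R(580,127),.05);w("slot L",R(160,117),.05)
w("stand corners",R(53,313),.006);w("s2",R(175,313),.006)
for c in [(437,302),(490,289),(518,428),(466,440)]: w("bar3",L(*c),.027)
for c in [(253,323),(310,323),(310,468),(250,468)]: w("bar2",L(*c),.027)
for c in [(370,296),(697,260),(715,372),(388,406)]: w("tray",R(*c),.018)
w("handleback",R(500,335),.062);w("handlefront",R(575,324),.062)
w("tin",L(605,168),.034)
for c in [(600,312),(645,310),(643,333),(598,337)]: w("nose",R(*c),.017)
im=manip.snapshot("scene")
print([(round(d["p"],2),np.round(d["position"],1).tolist()) for q in("gate_handle","push_stick","catch_tip") for d in manip.mark_of("scene",q)])
E
```

```text
fence face L [577.7 229.6]
fence face R [570.  -13.2]
fence face R2 [567.5 -36.8]
fence far L [592.1 229.6]
fence far R [582.6 -13.5]
far R2 [581.3 -37.1]
near edge L [513.  238.9]
near R [503.8 -13.2]
near R3 [ 491.4 -329.5]
base end L top [591.9 237.1]
gate plate [498.5 -43.1]
tab [462.6 -40.7]
roof start far [569.1 -61.2]
roof start near [528.4 -60.2]
mag near roof edge R [ 507.1 -324.8]
mag near roof edgeL [519.7 -59.4]
mag far roof edge R [ 567.9 -327.6]
mag far roof edgeL [579.6 -60.9]
slot R [ 540.7 -312.1]
slot L [547.5 -71.6]
stand corners [436.9 -13.6]
s2 [436.7 -85.3]
bar3 [460.3 184.4]
bar3 [467.8 153.4]
bar3 [387.  137.7]
bar3 [380.1 167.9]
bar2 [448.3 291.9]
bar2 [448.2 258.6]
bar2 [364.2 258.4]
bar2 [364.2 293.3]
tray [ 445.7 -196.8]
tray [ 466.2 -387.4]
tray [ 401.1 -394.4]
tray [ 381.8 -204.9]
handleback [ 421.  -257.6]
handlefront [ 427.1 -300. ]
tin [537.8  85.9]
nose [ 436.1 -330.1]
nose [ 437.2 -356.2]
nose [ 423.8 -354.4]
nose [ 421.5 -328.2]
[(0.44, [317.5, 189.0]), (0.61, [358.5, 191.2])]
```

```bash
cat >> h.py <<'E'
import sys
O=np.array([549.5,-44.5]); FY=-0.038
def f2w(x,y): c,s=np.cos(FY),np.sin(FY); return O+[c*x-s*y, s*x+c*y]
def w2f(X,Y): c,s=np.cos(FY),np.sin(FY); d=np.array([X,Y])-O; return np.array([c*d[0]+s*d[1],-s*d[0]+c*d[1]])
def state():
    s=manip.sense(); from scipy.spatial.transform import Rotation as Ro
    R=Ro.from_quat(s["tool_rot"]).as_matrix(); p=s["tcp_pos"]*1000
    return s,p,R,np.degrees(np.arctan2(R[1,0],R[0,0]))
def plan(*wps):   # each (X,Y,Z,theta deg) world mm; all relative to the present pose
    s,p,R,th=state(); print("t",round(s["t"],1),"p",p.round(1),"th",round(th,2),"F",s["force"].round(1),"gap",round(s["finger_gap"],3),"gf",round(s["gripper_force"],1))
    for w in wps:
        d=R.T@(np.array(w[:3])-p); dt=-((w[3]-th+180)%360-180)
        print("  to",np.round(w,1),"->",d.round(1),"turn",round(dt,1),"rows",round(max(np.linalg.norm(d)/50,abs(dt)/8.59),1))
E
python3 -c "
from h import *
plan((538,87,110,-2.2),(538,87,6,-2.2))
print(w2f(538,87),f2w(100,110))"
```

```text
t 1.0 p [ 175.  -600.   231.3] th 16.26 F [ 0.3 -0.2 -0.6] gap 0.998 gf 0.0
  to [538.   87.  110.   -2.2] -> [ 540.8 -557.9  121.3] turn 18.5 rows 15.7
  to [538.   87.    6.   -2.2] -> [ 540.8 -557.9  225.3] turn 18.5 rows 16.2
[-16.48749547 130.96817359] [653.60680277  61.62150402]
```

{"method": "step_arm", "body": {
  "targets": "541 -558 100 18.5;541 -558 100 18.5;541 -558 100 18.5;541 -558 100 18.5;541 -558 100 18.5;541 -558 100 18.5;541 -558 100 18.5;541 -558 100 18.5;541 -558 100 18.5;541 -558 100 18.5;541 -558 100 18.5;541 -558 100 18.5",
  "gripper": 0
}}

```text
t: 2.2
tcp_pos: [0.4542, -0.0721, 0.1548]
tool_rot: [1.0, -0.02, 0.001, 0.0]
force: [0.5, -0.2, 0.3]
finger_gap: 0.998
gripper_force: 0.0
```

```bash
python3 -c "
from h import *
plan((538,87,110,-2.2),(538,87,6,-2.2))"
```

```text
t 2.2 p [454.2 -72.1 154.8] th -2.25 F [ 0.5 -0.2  0.3] gap 0.998 gf 0.0
  to [538.   87.  110.   -2.2] -> [  77.5 -162.3   44.8] turn -0.0 rows 3.7
  to [538.   87.    6.   -2.2] -> [  77.4 -162.4  148.8] turn -0.0 rows 4.7
```

{"method": "step_arm", "body": {
  "targets": "77 -162 60 0;77 -162 60 0;77 -162 60 0;77 -162 60 0;77 -162 60 0;77 -162 60 0;77 -162 60 0"
}}

```text
t: 2.9
tcp_pos: [0.5359, 0.0843, 0.095]
tool_rot: [1.0, -0.02, -0.0, 0.0]
force: [-1.2, -0.5, -0.2]
finger_gap: 1.0
gripper_force: 0.0
```

```bash
python3 - <<'E'
from h import *
plan((538,87,6,-2.2))
im=manip.snapshot("scene")
for q,z in(("tin",.02),):
  for d in manip.masks_of("scene",q)[:1]: print(q,d["p"],np.round(d["position"]),world("scene",[d["position"]],z).round(3))
print("pred",pix("scene",[[.538,.087,.02]]).round(1))
save(cv2.resize(im[110:260,200:400],(800,600),interpolation=cv2.INTER_CUBIC),"s1.png")
E
```

```text
t 2.9 p [535.9  84.3  95. ] th -2.27 F [-1.2 -0.5 -0.2] gap 1.0 gf 0.0
  to [538.   87.    6.   -2.2] -> [ 2.  -2.8 89. ] turn -0.1 rows 1.8
tin 0.66 [278. 204.] [[0.522 0.108 0.02 ]]
pred [[279.1 201.5]]
```

View pics/s1.png

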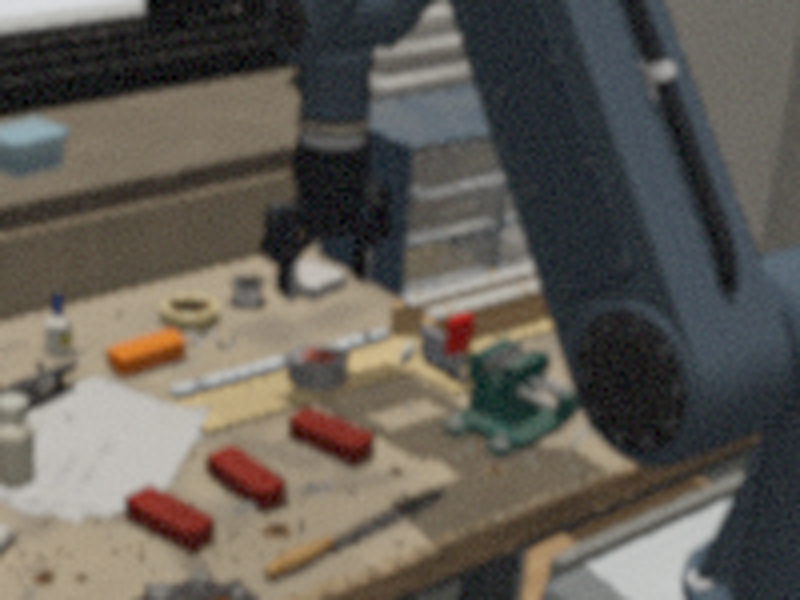

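{"method": "step_arm", "body": {
  "targets": "2 -2 45 0;2 -2 89 0;2 -2 89 0;2 -2 89 0;2 -2 89 0"
}}

```text
t: 3.5
tcp_pos: [0.54, 0.0864, 0.0082]
tool_rot: [1.0, -0.02, 0.002, 0.0]
force: [1.5, 0.3, 1.0]
finger_gap: 1.0
gripper_force: 0.0
```

{"method": "step_arm", "body": {
  "targets": "0 0 0 0;0 0 0 0;0 0 0 0;0 0 0 0;0 0 0 0;0 0 -30 0;0 0 -70 0;0 0 -70 0;0 0 -70 0",
  "gripper": 1,
  "squeeze": 30
}}

```text
t: 4.4
tcp_pos: [0.5395, 0.087, 0.078]
tool_rot: [1.0, -0.019, 0.002, 0.0]
force: [-0.1, 0.4, -1.2]
finger_gap: 0.747
gripper_force: 33.7
```

```bash
python3 -c "
from h import *
plan((653,62,76,-2.2),(653,62,2,-2.2))"
```

```text
t 4.4 p [539.5  87.   78. ] th -2.23 F [-0.1  0.4 -1.2] gap 0.747 gf 33.7
  to [653.   62.   76.   -2.2] -> [114.4  20.6   2.5] turn -0.0 rows 2.3
  to [653.   62.    2.   -2.2] -> [114.1  20.6  76.5] turn -0.0 rows 2.8
```

{"method": "step_arm", "body": {
  "targets": "45 8 0 0;90 16 0 0;114 20 0 0;114 20 0 0;114 20 40 0;114 20 70 0;114 20 75 0;114 20 75 0;114 20 75 0;114 20 75 0"
}}

```text
t: 5.4
tcp_pos: [0.6507, 0.0627, 0.0007]
tool_rot: [1.0, -0.019, -0.001, -0.0]
force: [0.8, -0.0, -0.4]
finger_gap: 0.749
gripper_force: 36.7
```

{"method": "step_arm", "body": {
  "targets": "0 0 0 0;0 0 0 0;0 0 0 0;0 0 -40 0;0 0 -80 0;0 0 -80 0",
  "gripper": 0
}}

```text
t: 6.0
tcp_pos: [0.656, 0.0623, 0.0867]
tool_rot: [1.0, -0.019, 0.006, 0.0]
force: [1.0, 0.1, 0.3]
finger_gap: 0.997
gripper_force: 0.0
```

```bash
python3 - <<'E'
from h import *
# bar poses from top: centres and long-axis angles; bar3 corners
im=manip.snapshot("top")
hsv=cv2.cvtColor(im,cv2.COLOR_RGB2HSV);H,S,V=[hsv[...,i].astype(int) for i in range(3)]
m=((H<7)|(H>170))&(S>85)&(V>50)
n,l,s,_=cv2.connectedComponentsWithStats(m.astype(np.uint8))
for i in range(1,n):
    if s[i,4]<60: continue
    ys,xs=np.nonzero(l==i); P=(world("top",np.c_[xs,ys],.0255)[:,:2]*1000).astype(np.float32)
    mu=P.mean(0); w,v=np.linalg.eigh(np.cov(P.T)); print(s[i,4],mu.round(1),"ang",np.degrees(np.arctan2(v[1,1],v[0,1])).round(1),np.sqrt(12*w).round(1))
for q in["tin"]:
    for d in manip.masks_of("top",q)[:1]: print("tin",d["p"],world("top",[d["position"]],.02).round(3))
plan((385,372,90,102),(424,161,90,100))
E
```

```text
99 [855.4 489.9] ang -154.4 [17.1 77.9]
61 [400.1 287.8] ang -176.7 [ 9.9 86.6]
230 [387.6 371.5] ang -168.3 [33.9 82.6]
t 6.1 p [652.3  62.5  82.2] th -2.23 F [ 0.2  0.3 -0.2] gap 1.001 gf 0.0
  to [385 372  90 102] -> [-279.2 -298.9   -8.6] turn -104.2 rows 12.1
  to [424 161  90 100] -> [-232.   -89.5   -8.5] turn -102.2 rows 11.9
```

```bash
python3 -c "
from h import *
plan((424,161,82,11.3),(424,161,10,11.3))"
```

```text
t 6.1 p [652.3  62.5  82.2] th -2.23 F [ 0.2  0.3 -0.2] gap 1.001 gf 0.0
  to [424.  161.   82.   11.3] -> [-232.   -89.5   -0.5] turn -13.5 rows 5.0
  to [424.  161.   10.   11.3] -> [-232.2  -89.6   71.5] turn -13.5 rows 5.2
```

{"method": "step_arm", "body": {
  "targets": "-232 -90 0 -13.5;-232 -90 0 -13.5;-232 -90 0 -13.5;-232 -90 0 -13.5;-232 -90 0 -13.5;-232 -90 0 -13.5;-232 -90 40 -13.5;-232 -90 72 -13.5;-232 -90 72 -13.5;-232 -90 72 -13.5;-232 -90 72 -13.5"
}}

```text
t: 7.2
tcp_pos: [0.4237, 0.1615, 0.0095]
tool_rot: [0.995, 0.098, 0.0, -0.0]
force: [0.2, 0.4, -0.8]
finger_gap: 1.002
gripper_force: 0.0
```

{"method": "step_arm", "body": {
  "targets": "0 0 0 0;0 0 0 0;0 0 0 0;0 0 0 0;0 0 0 0;0 0 0 0;0 0 0 0;0 0 -30 0;0 0 -60 0;0 0 -60 0;0 0 -60 0",
  "gripper": 1,
  "squeeze": 50
}}

```text
t: 8.3
tcp_pos: [0.4235, 0.1616, 0.0691]
tool_rot: [0.995, 0.098, 0.001, -0.0]
force: [-0.8, -0.5, -1.5]
finger_gap: 0.4
gripper_force: 50.8
```

```bash
python3 -c "
from h import *
a=f2w(-3,66); plan((*a,60,87.8),(*a,17,87.8))"
```

```text
t 8.3 p [423.5 161.6  69.1] th 11.26 F [-0.8 -0.5 -1.5] gap 0.4 gf 50.8
  to [549.   21.6  60.   87.8] -> [ 95.8 161.8   9.3] turn -76.5 rows 8.9
  to [549.   21.6  17.   87.8] -> [ 95.7 161.8  52.3] turn -76.5 rows 8.9
```

{"method": "step_arm", "body": {
  "targets": "96 162 9 -76.5;96 162 9 -76.5;96 162 9 -76.5;96 162 9 -76.5;96 162 9 -76.5;96 162 9 -76.5;96 162 9 -76.5;96 162 9 -76.5;96 162 9 -76.5;96 162 9 -76.5;96 162 9 -76.5;96 162 9 -76.5"
}}

```text
t: 9.5
tcp_pos: [0.5485, 0.0215, 0.059]
tool_rot: [0.722, 0.692, -0.0, -0.001]
force: [-0.7, 0.7, -1.1]
finger_gap: 0.396
gripper_force: 50.8
```

```bash
python3 - <<'E'
from h import *
a=f2w(-3,66); plan((*a,17,87.8))
im=manip.snapshot("scene")
save(cv2.resize(im[140:240,230:363],(800,600),interpolation=cv2.INTER_CUBIC),"s2.png")
E
```

```text
t 9.5 p [548.5  21.5  59. ] th 87.64 F [-0.7  0.7 -1.1] gap 0.396 gf 50.8
  to [549.   21.6  17.   87.8] -> [ 0.1  0.6 42. ] turn -0.2 rows 0.8
```

View pics/s2.png

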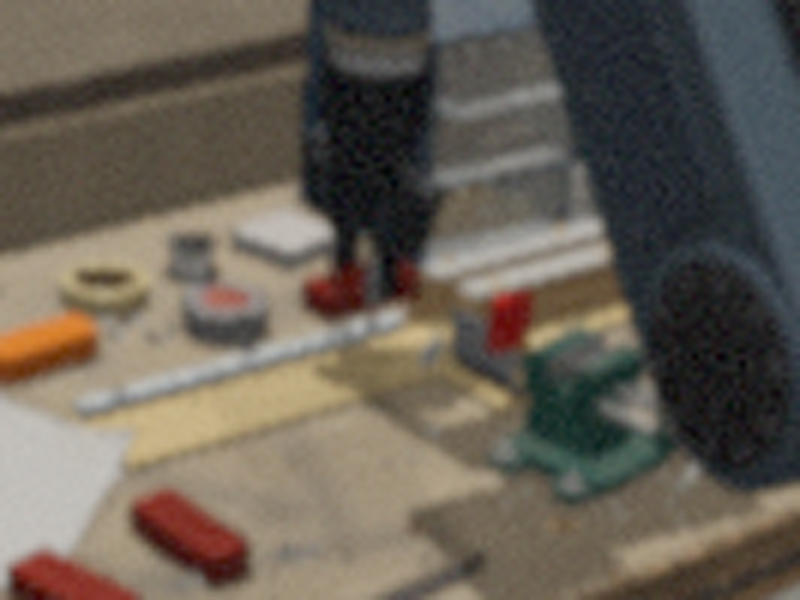

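The bar is held level above the bed (crop 350,285), and the tin stands flat beyond the fence at (225,310).

{"method": "step_arm", "body": {
  "targets": "0 0 30 0;0 0 42 0;0 0 42 0;0 0 42 0;0 1 42 0;0 2 42 0;0 3 42 0;0 4 42 0;0 4 42 0"
}}

```text
t: 10.45
tcp_pos: [0.5534, 0.0212, 0.018]
tool_rot: [0.721, 0.693, 0.0, 0.0]
force: [-0.5, -0.6, -2.1]
finger_gap: 0.395
gripper_force: 51.5
```

{"method": "step_arm", "body": {
  "targets": "0 1 0 0;0 1 0 0;0 2 0 0;0 2 0 0"
}}

```text
t: 10.85
tcp_pos: [0.5542, 0.0213, 0.0176]
tool_rot: [0.721, 0.693, -0.001, -0.001]
force: [-2.3, 0.7, -1.2]
finger_gap: 0.393
gripper_force: 51.6
```

{"method": "step_arm", "body": {
  "targets": "0 1 0 0;0 1 0 0;0 1 0 0"
}}

```text
t: 11.15
tcp_pos: [0.5542, 0.0213, 0.0175]
tool_rot: [0.721, 0.693, -0.001, -0.002]
force: [-5.9, -0.0, 0.6]
finger_gap: 0.397
gripper_force: 51.8
```

{"method": "step_arm", "body": {
  "targets": "0 -1 1.5 0;0 -1.5 2 0;0 -1.5 2 0"
}}

```text
t: 11.45
tcp_pos: [0.5542, 0.0213, 0.0155]
tool_rot: [0.721, 0.693, -0.0, -0.0]
force: [-3.8, 1.2, -2.4]
finger_gap: 0.4
gripper_force: 51.5
```

{"method": "step_arm", "body": {
  "targets": "0 0 0 0;0 0 0 0;0 0 0 0;0 0 -40 0;0 0 -75 0;0 0 -75 0",
  "gripper": 0
}}

```text
t: 12.05
tcp_pos: [0.5589, 0.0206, 0.0952]
tool_rot: [0.721, 0.693, 0.004, 0.005]
force: [2.0, -0.1, 0.3]
finger_gap: 1.003
gripper_force: 0.0
```

```bash
sed -i 's/O=np.array.*;/O=np.array([550.7,-44.5]);/' h.py; python3 -c "
from h import *
plan((406,277,85,0),(406,277,10,0))"
```

```text
t 12.1 p [558.9  20.6  95.2] th 87.78 F [ 2.  -0.1  0.3] gap 1.003 gf 0.0
  to [406 277  85   0] -> [ 250.3 -162.8    8. ] turn 87.8 rows 10.2
  to [406 277  10   0] -> [ 250.4 -163.7   83. ] turn 87.8 rows 10.2
```

{"method": "step_arm", "body": {
  "targets": "250 -158 0 87.8;250 -158 0 87.8;250 -158 0 87.8;250 -158 0 87.8;250 -158 0 87.8;250 -158 0 87.8;250 -158 0 87.8;250 -158 0 87.8;250 -158 0 87.8;250 -158 0 87.8;250 -158 0 87.8;250 -158 0 87.8"
}}

```text
t: 13.25
tcp_pos: [0.4068, 0.2774, 0.0905]
tool_rot: [1.0, -0.0, 0.0, -0.0]
force: [-0.3, 0.7, 0.0]
finger_gap: 1.002
gripper_force: 0.0
```

```bash
python3 - <<'E'
from h import *
plan((406,277,10,0))
im=manip.snapshot("top"); save(cv2.resize(im[170:250,195:328],(800,480),interpolation=cv2.INTER_CUBIC),"t3.png")
E
```

```text
t 13.2 p [406.8 277.4  90.5] th -0.02 F [-0.3  0.7  0. ] gap 1.002 gf 0.0
  to [406 277  10   0] -> [-0.9  0.4 80.5] turn -0.0 rows 1.6
```

View pics/t3.png

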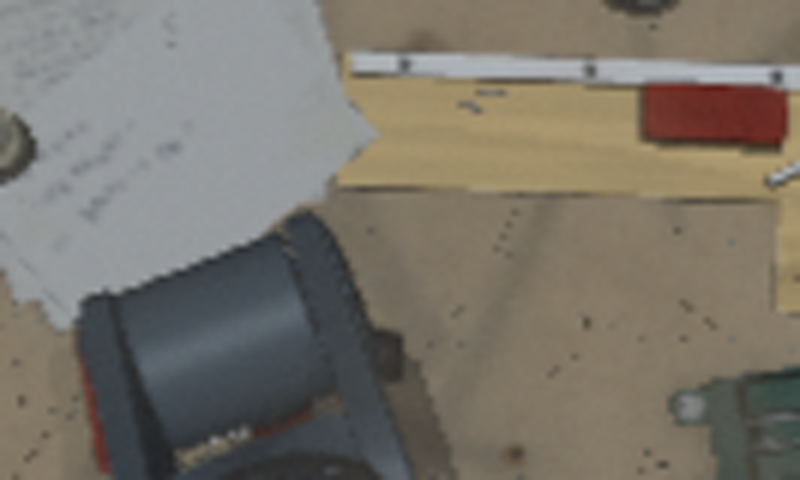

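Bar 1 lies flush along the fence (crop 643–787, y≈115). The gripper is above the next bar.

{"method": "step_arm", "body": {
  "targets": "-1 0 45 0;-1 0 80 0;-1 0 80 0;-1 0 80 0;-1 0 80 0"
}}

```text
t: 13.8
tcp_pos: [0.4064, 0.2776, 0.0121]
tool_rot: [1.0, -0.0, 0.001, -0.001]
force: [0.2, -0.5, -0.6]
finger_gap: 1.0
gripper_force: 0.0
```

{"method": "step_arm", "body": {
  "targets": "0 0 0 0;0 0 0 0;0 0 0 0;0 0 0 0;0 0 0 0;0 0 0 0;0 0 0 0;0 0 -30 0;0 0 -60 0;0 0 -60 0;0 0 -60 0;0 0 -60 0",
  "gripper": 1
}}

```text
t: 15.0
tcp_pos: [0.4047, 0.2769, 0.07]
tool_rot: [1.0, -0.0, -0.001, 0.0]
force: [0.3, -0.0, -1.6]
finger_gap: 0.399
gripper_force: 50.5
```

```bash
python3 -c "
from h import *
a=f2w(-3,157); plan((*a,60,87.8))"
```

```text
t 15.0 p [404.7 276.9  70. ] th -0.04 F [ 0.3 -0.  -1.6] gap 0.399 gf 50.5
  to [553.7 112.5  60.   87.8] -> [149.1 164.3   9.9] turn -87.8 rows 10.2
```

{"method": "step_arm", "body": {
  "targets": "149 164 5 -87.8;149 164 5 -87.8;149 164 5 -87.8;149 164 5 -87.8;149 164 5 -87.8;149 164 5 -87.8;149 164 5 -87.8;149 164 5 -87.8;149 164 5 -87.8;149 164 5 -87.8;149 164 5 -87.8;149 164 5 -87.8"
}}

```text
t: 16.2
tcp_pos: [0.5532, 0.113, 0.0641]
tool_rot: [0.721, 0.693, -0.001, -0.001]
force: [-0.1, 0.3, -1.5]
finger_gap: 0.398
gripper_force: 50.6
```

```bash
python3 -c "
from h import *
a=f2w(-2,157); plan((*a,18,87.8))
for u in(643,787):
  W=world('top',[[195+(u+.5)/6.015-.5,170+115.5/6-.5]],.033)[0]*1000; print(W,w2f(*W[:2]))"
```

```text
t 16.2 p [553.2 113.   64.1] th 87.74 F [-0.1  0.3 -1.5] gap 0.398 gf 50.6
  to [554.7 112.5  18.   87.8] -> [-0.5  1.7 46.1] turn -0.1 rows 0.9
[551.43378884  64.43808984  33.        ] [ -3.40539211 108.88732327]
[551.08130625 -19.36457754  33.        ] [-0.57388522 25.13176302]
```

{"method": "step_arm", "body": {
  "targets": "0 1 30 0;0 1 46 0;0 2 46 0;0 3 46 0;0 4 46 0;0 5 46 0;0 6 46 0;0 6 46 0;0 6 46 0"
}}

```text
t: 17.1
tcp_pos: [0.5579, 0.1129, 0.0195]
tool_rot: [0.721, 0.693, -0.002, -0.002]
force: [-5.5, -0.2, 0.0]
finger_gap: 0.396
gripper_force: 53.0
```

Contact at the fence as expected; lower and release.

{"method": "step_arm", "body": {
  "targets": "0 -1 2 0;0 -1.5 3 0;0 -1.5 3 0"
}}

```text
t: 17.4
tcp_pos: [0.5579, 0.113, 0.0166]
tool_rot: [0.721, 0.693, -0.001, -0.001]
force: [-4.6, 0.5, 0.2]
finger_gap: 0.401
gripper_force: 53.1
```

{"method": "step_arm", "body": {
  "targets": "0 0 0 0;0 0 0 0;0 0 0 0;0 0 -40 0;0 0 -75 0;0 0 -75 0;0 0 -75 0;0 0 -75 0",
  "gripper": 0
}}

```text
t: 18.2
tcp_pos: [0.5585, 0.1128, 0.0912]
tool_rot: [0.721, 0.693, -0.0, -0.0]
force: [-0.1, 0.2, -0.6]
finger_gap: 0.999
gripper_force: 0.0
```

```bash
python3 - <<'E'
from h import *
im=manip.snapshot("top")
hsv=cv2.cvtColor(im,cv2.COLOR_RGB2HSV);H,S,V=[hsv[...,i].astype(int) for i in range(3)]
m=((H<7)|(H>170))&(S>85)&(V>50)
n,l,s,_=cv2.connectedComponentsWithStats(m.astype(np.uint8))
for i in range(1,n):
    if s[i,4]<40: continue
    ys,xs=np.nonzero(l==i); P=(world("top",np.c_[xs,ys],.0255)[:,:2]*1000)
    mu=P.mean(0); w,v=np.linalg.eigh(np.cov(P.T)); print(s[i,4],mu.round(1),w2f(*mu).round(1),"ang",np.degrees(np.arctan2(v[1,1],v[0,1])).round(1),np.sqrt(12*w).round(1))
plan((388,372,85,12),(388,372,10,12))
E
```

```text
97 [855.  489.9] [283.8 545.6] ang -154.1 [16.8 77.5]
225 [388.1 371.9] [-178.3  410. ] ang -170.4 [33.1 82.1]
t 18.2 p [558.1 112.8  90.8] th 87.75 F [-0.2 -0.4  0.2] gap 0.997 gf 0.0
  to [388 372  85  12] -> [ 252.3 -180.2    6. ] turn 75.8 rows 8.8
  to [388 372  10  12] -> [ 252.3 -180.    81. ] turn 75.8 rows 8.8
```

{"method": "step_arm", "body": {
  "targets": "252 -180 5 76.5;252 -180 5 76.5;252 -180 5 76.5;252 -180 5 76.5;252 -180 5 76.5;252 -180 5 76.5;252 -180 5 76.5;252 -180 5 76.5;252 -180 5 76.5;252 -180 45 76.5;252 -180 81 76.5;252 -180 81 76.5"
}}

```text
t: 19.45
tcp_pos: [0.3852, 0.3694, 0.0058]
tool_rot: [0.995, 0.098, -0.005, 0.003]
force: [-1.6, -0.6, -0.2]
finger_gap: 1.0
gripper_force: 0.0
```

{"method": "step_arm", "body": {
  "targets": "0 0 0 0;0 0 0 0;0 0 0 0;0 0 0 0;0 0 0 0;0 0 0 0;0 0 0 0;0 0 0 0;0 0 -30 0;0 0 -60 0;0 0 -60 0;0 0 -60 0",
  "gripper": 1
}}

```text
t: 20.65
tcp_pos: [0.389, 0.3719, 0.0715]
tool_rot: [0.995, 0.098, 0.001, -0.0]
force: [0.0, 0.1, -2.4]
finger_gap: 0.394
gripper_force: 51.1
```

```bash
python3 - <<'E'
from h import *
a=f2w(-3,247); plan((*a,65,87.8))
print(f2w(1,247))
E
```

```text
t 20.6 p [389.  371.9  71.5] th 11.26 F [ 0.   0.1 -2.4] gap 0.394 gf 51.1
  to [557.1 202.4  65.   87.8] -> [131.7 199.    6.6] turn -76.5 rows 8.9
[561.08301935 202.2836966 ]
```

{"method": "step_arm", "body": {
  "targets": "132 199 5 -76.5;132 199 5 -76.5;132 199 5 -76.5;132 199 5 -76.5;132 199 5 -76.5;132 199 5 -76.5;132 199 5 -76.5;132 199 5 -76.5;132 199 5 -76.5;132 199 5 -76.5;132 199 5 -76.5;132 199 5 -76.5"
}}

```text
t: 21.85
tcp_pos: [0.5566, 0.2023, 0.0651]
tool_rot: [0.721, 0.692, -0.001, -0.0]
force: [0.7, -0.3, -2.4]
finger_gap: 0.394
gripper_force: 51.2
```

{"method": "step_arm", "body": {
  "targets": "0 0 30 0;0 0 47 0;0 1 48 0;0 2 48 0;0 3 48 0;0 4 48 0;0 5 48 0;0 6 48 0;0 6 48 0;0 6 48 0"
}}

```text
t: 22.85
tcp_pos: [0.5614, 0.2021, 0.0175]
tool_rot: [0.721, 0.693, -0.001, -0.001]
force: [-4.9, 1.7, -0.2]
finger_gap: 0.393
gripper_force: 54.4
```

Now release, rise, and head back so the camera can see the line-up and the tray.

{"method": "step_arm", "body": {
  "targets": "0 -1.5 1 0;0 -1.5 1 0;0 -1.5 1 0"
}}

```text
t: 23.15
tcp_pos: [0.5614, 0.2021, 0.0171]
tool_rot: [0.721, 0.693, -0.0, -0.0]
force: [-4.9, -0.4, 4.3]
finger_gap: 0.399
gripper_force: 54.9
```

{"method": "step_arm", "body": {
  "targets": "0 0 0 0;0 0 0 0;0 0 0 0;0 0 -50 0;0 0 -95 0;-50 -40 -95 0;-100 -80 -95 0;-150 -120 -95 0;-200 -120 -95 0;-250 -120 -95 0;-250 -120 -95 0;-250 -120 -95 0",
  "gripper": 0
}}

```text
t: 24.35
tcp_pos: [0.4333, -0.0474, 0.1121]
tool_rot: [0.723, 0.691, 0.001, 0.002]
force: [0.5, -0.4, 0.4]
finger_gap: 0.999
gripper_force: 0.0
```

```bash
python3 - <<'E'
from h import *
im=manip.snapshot("top")
hsv=cv2.cvtColor(im,cv2.COLOR_RGB2HSV);H,S,V=[hsv[...,i].astype(int) for i in range(3)]
m=(abs(H-27)<5)&(S>170)&(V>120); m[:, :380]=0
ys,xs=np.nonzero(m); P=world("top",np.c_[xs,ys],.06)[:,:2]*1000
w,v=np.linalg.eigh(np.cov(P.T)); print("yel",len(xs),P.mean(0).round(1),np.degrees(np.arctan2(v[1,1],v[0,1])).round(1),np.sqrt(12*w).round(1))
save(cv2.resize(im[170:250,235:435],(800,320),interpolation=cv2.INTER_CUBIC),"t4.png")
plan((424,-278.5,120,-80),(424,-278.5,45,-80))
E
```

```text
yel 30 [ 423.7 -278.3] 104.4 [ 9.1 37.3]
t 24.4 p [433.  -45.4 112. ] th 87.46 F [-0.  -0.   0.2] gap 1.002 gf 0.0
  to [ 424.  -278.5  120.   -80. ] -> [-233.3    1.4   -7.8] turn 167.5 rows 19.5
  to [ 424.  -278.5   45.   -80. ] -> [-233.2    1.2   67.2] turn 167.5 rows 19.5
```

View pics/t4.png

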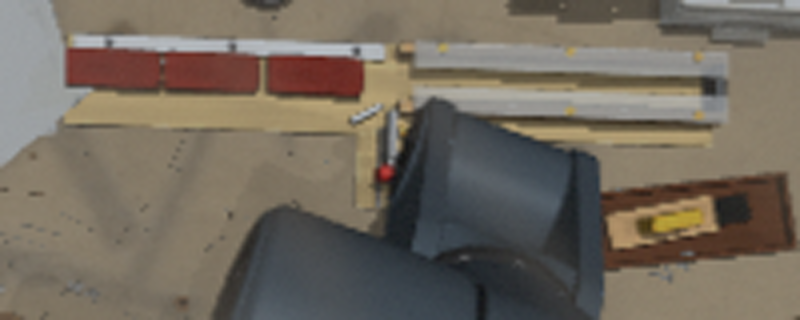

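All three bars are lined up along the fence (crop x 65–363), and the stick is still in its tray at (678,220) with its nose towards -y.

```bash
python3 -c "
from h import *
plan((424,-278.5,112,100),(424,-278.5,32,100))"
```

```text
t 24.4 p [433.  -45.4 112. ] th 87.46 F [-0.  -0.   0.2] gap 1.002 gf 0.0
  to [ 424.  -278.5  112.   100. ] -> [-2.333e+02  1.300e+00  2.000e-01] turn -12.5 rows 4.7
  to [ 424.  -278.5   32.   100. ] -> [-233.2    1.1   80.2] turn -12.5 rows 4.9
```

{"method": "step_arm", "body": {
  "targets": "-232 1 0 -12.5;-232 1 0 -12.5;-232 1 0 -12.5;-232 1 0 -12.5;-232 1 0 -12.5;-232 1 0 -12.5;-232 1 0 -12.5;-232 1 0 -12.5"
}}

```text
t: 25.2
tcp_pos: [0.4238, -0.2726, 0.1115]
tool_rot: [0.64, 0.768, 0.0, -0.001]
force: [0.7, 0.1, -0.5]
finger_gap: 1.001
gripper_force: 0.0
```

```bash
python3 - <<'E'
from h import *
plan((424,-278.5,32,100))
im=manip.snapshot("scene")
hsv=cv2.cvtColor(im,cv2.COLOR_RGB2HSV);H,S,V=[hsv[...,i].astype(int) for i in range(3)]
m=(abs(H-27)<6)&(S>150)&(V>100); m[:,:330]=0
ys,xs=np.nonzero(m); print(len(xs),xs.mean() if len(xs) else 0,ys.mean() if len(xs) else 0)
print("pred mid handle",pix("scene",[[.424,-.2785,.045]]))
save(cv2.resize(im[150:225,320:420],(800,600),interpolation=cv2.INTER_CUBIC),"s5.png")
E
```

```text
t 25.2 p [ 423.8 -272.6  111.5] th 100.37 F [ 0.7  0.1 -0.5] gap 1.001 gf 0.0
  to [ 424.  -278.5   32.   100. ] -> [-5.9 -0.8 79.5] turn 0.4 rows 1.6
0 0 0
pred mid handle [[359.5737267  185.82302145]]
```

View pics/s5.png

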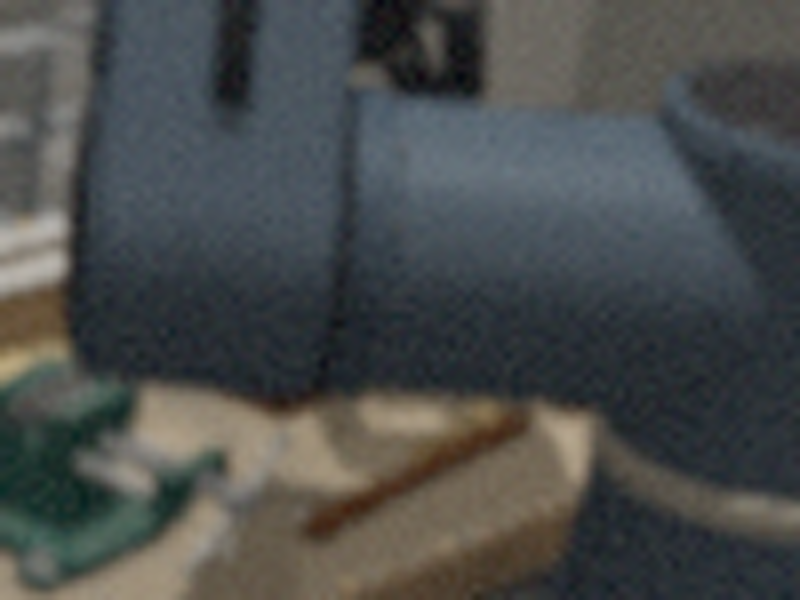

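The arm hides the tray in this view; the measured position from the top camera will do.

{"method": "step_arm", "body": {
  "targets": "-6 0 40 0;-6 0 79 0;-6 0 79 0;-6 0 79 0;-6 0 79 0;-6 0 79 0"
}}

```text
t: 25.85
tcp_pos: [0.426, -0.2813, 0.0348]
tool_rot: [0.641, 0.768, -0.0, 0.002]
force: [-0.6, 0.8, -0.9]
finger_gap: 1.0
gripper_force: 0.0
```

{"method": "step_arm", "body": {
  "targets": "0 0 0 0;0 0 0 0;0 0 0 0;0 0 0 0;0 0 0 0;0 0 0 0;0 0 0 0;0 0 0 0;0 0 -3 0;0 0 -3 0;0 0 -3 0",
  "gripper": 1,
  "squeeze": 70
}}

```text
t: 26.95
tcp_pos: [0.4248, -0.2806, 0.0355]
tool_rot: [0.641, 0.768, 0.0, -0.0]
force: [0.5, 0.6, -0.9]
finger_gap: 0.154
gripper_force: 68.1
```

```bash
python3 - <<'E'
from h import *
im=manip.snapshot("top")
for d in manip.masks_of("top","flux_bottle")[:2]: print("bottle",d["p"],d["position"],world("top",[d["position"]],.05).round(3), world("top",[[np.nonzero(d["pixels"])[1].max(),193]],.0).round(3))
a=f2w(0,382); plan((*f2w(0,190),160,87.8),(*a,160,87.8),(*a,36,87.8))
E
```

```text
t 27.1 p [ 424.8 -280.6   35.5] th 100.26 F [-0.1 -1.3 -0.5] gap 0.154 gf 68.1
  to [557.9 145.4 160.   87.8] -> [ 395.5  206.8 -124.4] turn 12.5 rows 9.3
  to [565.2 337.2 160.   87.8] -> [ 583.   248.2 -124.3] turn 12.5 rows 12.9
  to [565.2 337.2  36.   87.8] -> [ 5.829e+02  2.482e+02 -3.000e-01] turn 12.5 rows 12.7
```

{"method": "step_arm", "body": {
  "targets": "0 0 -45 0;0 0 -90 0;0 0 -125 0;45 22 -125 2;90 44 -125 4;135 66 -125 6;180 90 -125 8;225 110 -125 10;265 130 -125 12.5;305 155 -125 12.5;350 180 -125 12.5;395 207 -125 12.5"
}}

```text
t: 28.25
tcp_pos: [0.5566, 0.1432, 0.1604]
tool_rot: [0.721, 0.693, -0.0, -0.0]
force: [0.8, -1.3, -2.3]
finger_gap: 0.156
gripper_force: 68.6
```

```bash
python3 - <<'E'
from h import *
W=world("top",[[250.9,187]],.033)[0]*1000; print("bar3 trail",w2f(*W[:2]))
W=world("top",[[193.9,193.3]],.05)[0]*1000; print("bottle",W)
a=f2w(0,379); plan((*a,140,87.8),(*a,36,87.8))
E
```

```text
bar3 trail [ -3.20066971 286.70573341]
bottle [534.83717261 440.07105844  50.        ]
t 28.2 p [556.6 143.2 160.4] th 87.77 F [ 0.8 -1.3 -2.3] gap 0.156 gf 68.6
  to [565.1 334.2 140.   87.8] -> [191.2   1.1  20.4] turn -0.0 rows 3.8
  to [565.1 334.2  36.   87.8] -> [191.3   1.2 124.4] turn -0.0 rows 4.6
```

{"method": "step_arm", "body": {
  "targets": "48 1 20 0;96 1 20 0;144 1 20 0;191 1 20 0;191 1 20 0;191 1 20 0;191 1 60 0;191 1 60 0;191 1 60 0"
}}

```text
t: 29.15
tcp_pos: [0.5644, 0.3301, 0.0999]
tool_rot: [0.721, 0.693, -0.002, -0.001]
force: [-0.2, -0.4, -1.0]
finger_gap: 0.15
gripper_force: 68.5
```

```bash
python3 - <<'E'
from h import *
a=f2w(1,379); plan((*a,36,87.8))
im=manip.snapshot("top"); A=cv2.resize(im[160:235,190:323],(800,450),interpolation=cv2.INTER_CUBIC)
save(A,"t6.png")
E
```

```text
t 29.1 p [564.4 330.1  99.9] th 87.66 F [-0.2 -0.4 -1. ] gap 0.15 gf 68.5
  to [566.1 334.2  36.   87.8] -> [ 4.3  1.8 63.9] turn -0.1 rows 1.3
```

View pics/t6.png

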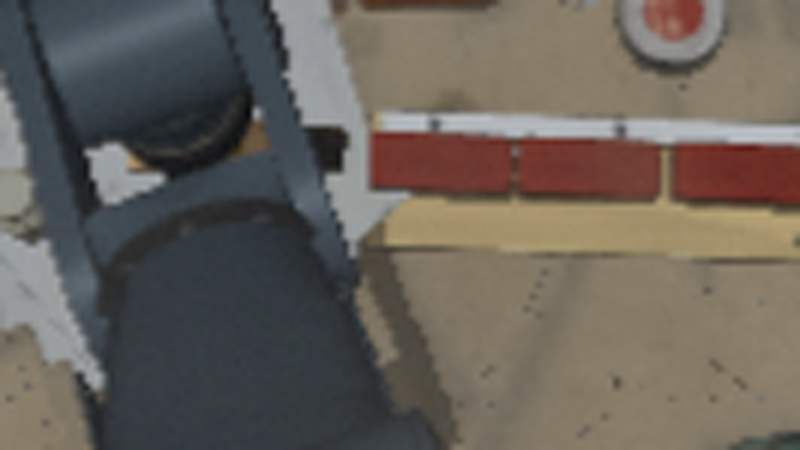

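The nose (crop 330,148) is in line with the bars, about 13 mm behind the last one. Nothing is displaced.

{"method": "step_arm", "body": {
  "targets": "3 2 30 0;3 2 64 0;3 2 64 0;3 2 64 0;3 2 64 0"
}}

```text
t: 29.7
tcp_pos: [0.5693, 0.3352, 0.0393]
tool_rot: [0.721, 0.693, 0.002, 0.001]
force: [-0.1, -0.3, -1.8]
finger_gap: 0.154
gripper_force: 68.5
```

{"method": "step_arm", "body": {
  "targets": "-10 0 0 0;-20 0 0 0;-30 0 0 0;-40 0 0 0;-50 0 0 0;-60 0 0 0;-70 0 0 0;-80 0 0 0;-80 0 0 0"
}}

```text
t: 30.6
tcp_pos: [0.5635, 0.2525, 0.0363]
tool_rot: [0.721, 0.693, -0.002, -0.0]
force: [-0.1, 0.4, -2.0]
finger_gap: 0.154
gripper_force: 68.8
```

```bash
python3 - <<'E'
from h import *
a=f2w(1,71); plan((*a,36,87.8)); print(w2f(*state()[1][:2]))
im=manip.snapshot("top"); save(cv2.resize(im[165:225,230:363],(800,360),interpolation=cv2.INTER_CUBIC),"t7.png")
E
```

```text
t 30.6 p [563.5 252.5  36.3] th 87.72 F [-0.1  0.4 -2. ] gap 0.154 gf 68.8
  to [554.4  26.4  36.   87.8] -> [-2.263e+02 -1.000e-01  8.000e-01] turn -0.1 rows 4.5
[  1.52398818 297.32238297]
```

View pics/t7.png

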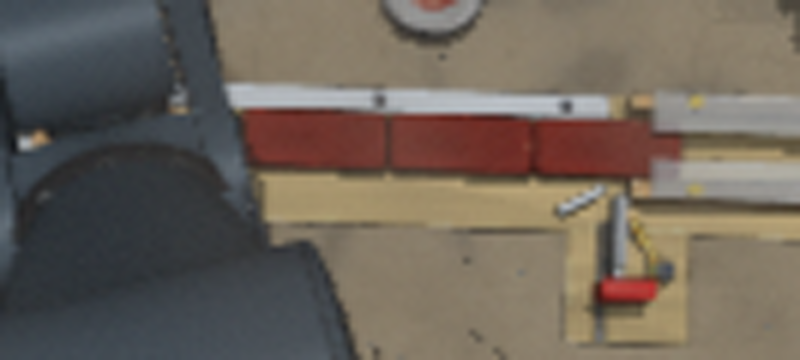

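The bars are entering the gate opening straight (lead bar at crop 650–680). Pushing on.

{"method": "step_arm", "body": {
  "targets": "-12 0 0 0;-24 0 0 0;-36 0 0 0;-48 0 0 0;-60 0 0 0;-72 0 0 0;-84 0 0 0;-96 0 0 0;-108 0 0 0;-120 0 0 0;-132 0 0 0;-132 0 0 0"
}}

```text
t: 31.85
tcp_pos: [0.5592, 0.1209, 0.0368]
tool_rot: [0.721, 0.693, -0.001, 0.0]
force: [-0.1, 0.3, -1.6]
finger_gap: 0.149
gripper_force: 68.6
```

{"method": "step_arm", "body": {
  "targets": "-12 0 0 0;-24 0 0 0;-36 0 0 0;-48 0 0 0;-60 0 0 0;-70 0 0 0;-80 0 0 0;-88 0 0 0;-96 0 0 0;-96 0 0 0;-96 0 0 0"
}}

```text
t: 32.95
tcp_pos: [0.5553, 0.0264, 0.0366]
tool_rot: [0.721, 0.693, -0.0, 0.0]
force: [-0.1, -0.1, -1.6]
finger_gap: 0.153
gripper_force: 68.8
```

```bash
python3 - <<'E'
from h import *
a=f2w(1,71); plan((*a,36,87.8)); print(w2f(*state()[1][:2]))
im=manip.snapshot("top"); save(cv2.resize(im[165:225,310:443],(800,360),interpolation=cv2.INTER_CUBIC),"t8.png")
E
```

```text
t 33.0 p [555.3  26.4  36.6] th 87.76 F [-0.1 -0.1 -1.6] gap 0.153 gf 68.8
  to [554.4  26.4  36.   87.8] -> [ 0.  -0.9  0.6] turn -0.0 rows 0.0
[ 1.94124869 70.99573349]
```

View pics/t8.png

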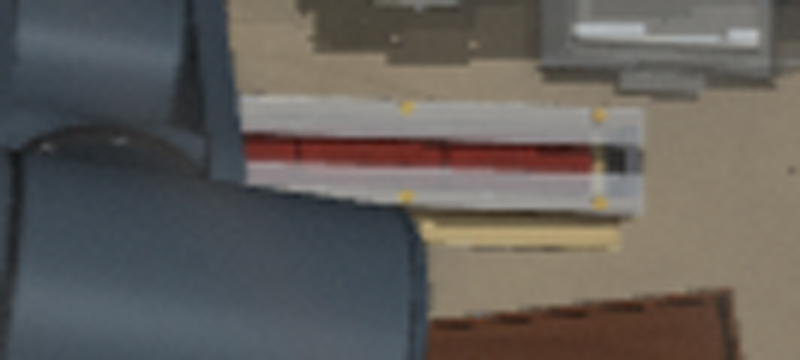

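```bash
python3 - <<'E'
from h import *
for u in(149,297,445,593,608):
    W=world("top",[[310+(u+.5)/6.015-.5,190.5]],.033)[0]*1000; print(u,w2f(*W[:2]).round(1))
plan((424,-280,160,100),(*f2w(1,120),160,87.8))
E
```

```text
149 [-5.7 -6.2]
297 [ -2.8 -91.9]
445 [ 1.000e-01 -1.775e+02]
593 [   3.  -262.9]
608 [   3.3 -271.5]
t 33.0 p [555.3  26.7  36.6] th 87.78 F [-0.4 -0.1 -0.9] gap 0.154 gf 68.8
  to [ 424 -280  160  100] -> [-311.6 -119.3 -123.2] turn -12.2 rows 7.1
  to [556.3  75.4 160.   87.8] -> [  48.6   -1.  -123.5] turn -0.0 rows 2.7
```

{"method": "step_arm", "body": {
  "targets": "-2 0 0 0;-4 0 0 0;-4 0 0 0;-4 0 0 0;-4 0 0 0"
}}

```text
t: 33.5
tcp_pos: [0.5551, 0.0234, 0.0367]
tool_rot: [0.721, 0.693, -0.0, -0.0]
force: [-0.3, 2.0, -0.6]
finger_gap: 0.156
gripper_force: 68.8
```

{"method": "step_arm", "body": {
  "targets": "20 0 0 0;40 0 0 0;55 0 -5 0;55 0 -50 0;55 0 -95 0;55 0 -125 0;55 0 -125 0;55 0 -125 0"
}}

```text
t: 34.3
tcp_pos: [0.5574, 0.078, 0.1625]
tool_rot: [0.721, 0.693, 0.0, 0.001]
force: [0.5, 0.1, -2.4]
finger_gap: 0.156
gripper_force: 68.9
```

```bash
python3 - <<'E'
from h import *
im=manip.snapshot("top"); im=manip.snapshot("top")
hsv=cv2.cvtColor(im,cv2.COLOR_RGB2HSV);H,S,V=[hsv[...,i].astype(int) for i in range(3)]
sl=(((H<9)|(H>168))&(S>80))[186:194].sum(0); c=np.nonzero(sl>=2)[0]; print(c[(c>325)&(c<430)])
for u in(c[(c>325)&(c<430)].max()+.5,): print(w2f(*(world("top",[[u,190.5]],.033)[0]*1000)[:2]))
plan((424.8,-280.6,160,100.26),(424.8,-280.6,34.5,100.26))
E
```

```text
[338 339 340 341 342 343 344 345 346 347 348 349 350 351 352 353 354 355
 356 357 358 359 360 361 362 363 364 365 366 367 368 369 370 371 372 373
 374 375 376 377 378 379 380 381 382 383 384 385 386 387 388 389 390 391
 392 393 394 395 396 397 398 399 400 401 402 403 404 405 406 407 408]
[   3.03736898 -264.03637147]
t 34.4 p [556.1  78.  160.5] th 87.77 F [ 0.2 -0.6 -1.6] gap 0.155 gf 68.9
  to [ 424.8 -280.6  160.   100.3] -> [-363.5 -117.2    0.9] turn -12.5 rows 7.6
  to [ 424.8 -280.6   34.5  100.3] -> [-363.4 -116.8  126.4] turn -12.5 rows 8.0
```

{"method": "step_arm", "body": {
  "targets": "-48 -16 0 -2;-96 -32 0 -4;-144 -48 0 -6;-192 -64 0 -8;-240 -80 0 -9.5;-288 -94 0 -9.5;-330 -108 0 -9.5;-363 -117 0 -9.5;-363 -117 0 -9.5;-363 -117 0 -9.5;-363 -117 40 -9.5;-363 -117 80 -9.5"
}}

```text
t: 35.6
tcp_pos: [0.427, -0.279, 0.0812]
tool_rot: [0.66, 0.751, 0.0, 0.001]
force: [-0.6, -0.4, -2.2]
finger_gap: 0.154
gripper_force: 68.9
```

{"method": "step_arm", "body": {
  "targets": "0 0 0 0;0 0 0 0;0 0 0 0"
}}

```text
t: 35.9
tcp_pos: [0.4274, -0.2801, 0.0832]
tool_rot: [0.66, 0.751, -0.0, 0.001]
force: [0.2, -0.2, -0.9]
finger_gap: 0.154
gripper_force: 68.7
```

```bash
python3 - <<'E'
from h import *
plan((424.3,-280.6,34,97))
E
```

```text
t 35.9 p [ 427.4 -280.1   83.2] th 97.33 F [ 0.2 -0.2 -0.9] gap 0.154 gf 68.7
  to [ 424.3 -280.6   34.    97. ] -> [-0.  -3.2 49.2] turn 0.3 rows 1.0
```

{"method": "step_arm", "body": {
  "targets": "0 -3 30 0;0 -3 45 0;0 -3 49 0;0 -3 50 0;0 -3 50 0;0 -3 50 0"
}}

```text
t: 36.5
tcp_pos: [0.4241, -0.2811, 0.033]
tool_rot: [0.661, 0.75, -0.0, 0.001]
force: [-0.6, -1.5, 0.4]
finger_gap: 0.158
gripper_force: 68.9
```

{"method": "step_arm", "body": {
  "targets": "0 0 0 0;0 0 0 0;0 0 0 0;0 0 0 0;0 0 -40 0;0 0 -85 0;0 0 -100 0;0 0 -100 0;0 0 -100 0",
  "gripper": 0
}}

```text
t: 37.4
tcp_pos: [0.423, -0.2802, 0.1315]
tool_rot: [0.661, 0.75, 0.0, -0.0]
force: [0.5, -0.0, 0.1]
finger_gap: 1.0
gripper_force: 0.0
```

```bash
python3 - <<'E'
from h import *
plan((437,-41,133,-2.2),(437,-41,133,177.8))
E
```

```text
t 37.4 p [ 423.  -280.2  131.5] th 97.26 F [ 0.5 -0.   0.1] gap 1.0 gf 0.0
  to [437.  -41.  133.   -2.2] -> [235.5  44.1  -1.4] turn 99.5 rows 11.6
  to [437.  -41.  133.  177.8] -> [235.5  44.1  -1.4] turn -80.5 rows 9.4
```

{"method": "step_arm", "body": {
  "targets": "235 44 0 -80.5;235 44 0 -80.5;235 44 0 -80.5;235 44 0 -80.5;235 44 0 -80.5;235 44 0 -80.5;235 44 0 -80.5;235 44 0 -80.5;235 44 0 -80.5;235 44 0 -80.5;235 44 0 -80.5;235 44 0 -80.5",
  "gripper": 1
}}

```text
t: 38.6
tcp_pos: [0.4364, -0.0416, 0.1307]
tool_rot: [0.02, 1.0, 0.0, -0.001]
force: [0.1, 0.6, 0.0]
finger_gap: 0.0
gripper_force: 0.0
```

```bash
python3 - <<'E'
from h import *
plan((437,-41,45,177.8),(512,-44,45,177.8))
im=manip.snapshot("top"); save(cv2.resize(im[165:245,315:448],(800,480),interpolation=cv2.INTER_CUBIC),"t9.png")
im=manip.snapshot("scene"); save(cv2.resize(im[140:240,255:388],(800,600),interpolation=cv2.INTER_CUBIC),"s9.png")
E
```

```text
t 38.6 p [436.4 -41.6 130.7] th 177.68 F [0.1 0.6 0. ] gap 0.0 gf 0.0
  to [437.  -41.   45.  177.8] -> [-0.8  0.5 85.7] turn -0.1 rows 1.7
  to [512.  -44.   45.  177.8] -> [-75.8   0.5  85.5] turn -0.1 rows 2.3
```

View pics/t9.png

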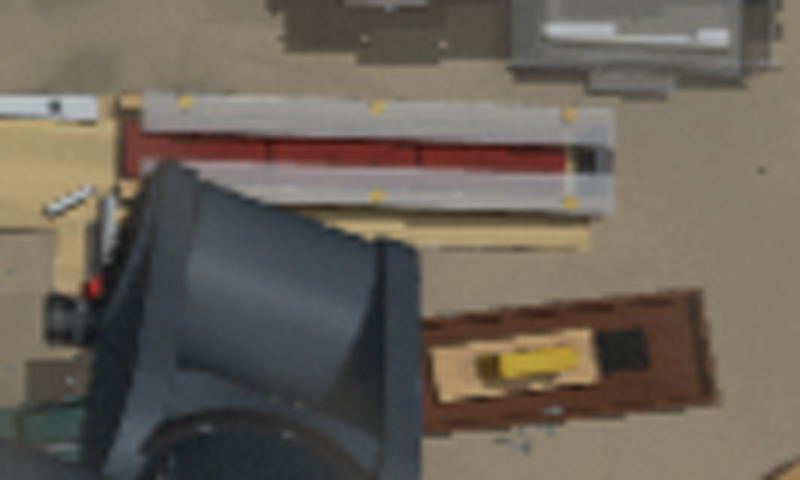

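View pics/s9.png

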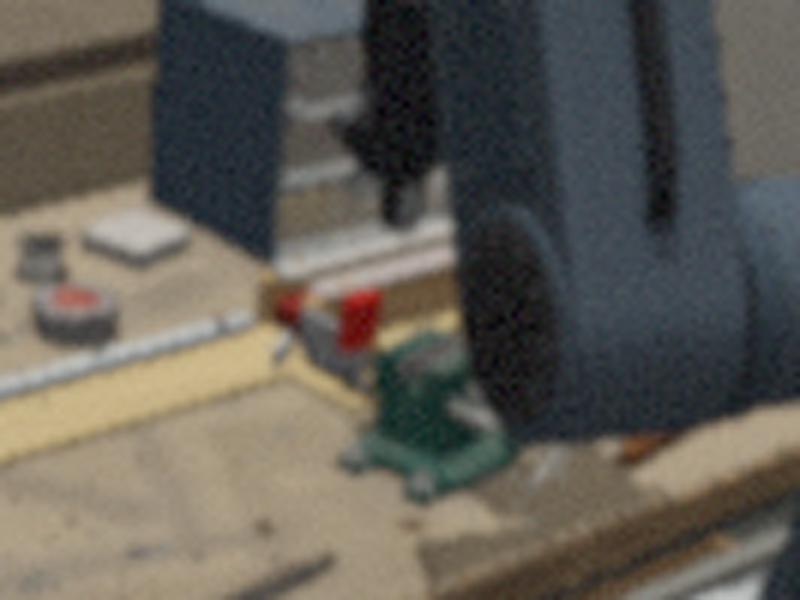

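The bars are all inside the magazine (crop 122–568), the stick stands in its tray (540,360), and the gate is still open. Lowering behind the tab.

{"method": "step_arm", "body": {
  "targets": "-2 0 40 0;-2 0 80 0;-2 0 84 0;-2 0 84 0;-2 0 84 0"
}}

```text
t: 39.2
tcp_pos: [0.4399, -0.0421, 0.0489]
tool_rot: [0.02, 1.0, -0.0, 0.001]
force: [0.7, -0.4, -0.0]
finger_gap: -0.003
gripper_force: 0.0
```

{"method": "step_arm", "body": {
  "targets": "-6 0 0 0;-12 0 0 0;-18 0 0 0;-24 0 0 0;-30 0 0 0;-36 0 0 0;-40 0 0 0;-40 0 0 0;-40 0 0 0"
}}

```text
t: 40.1
tcp_pos: [0.4773, -0.0428, 0.0485]
tool_rot: [0.019, 1.0, 0.0, -0.002]
force: [-6.2, -0.5, 3.9]
finger_gap: 0.0
gripper_force: 2.9
```

{"method": "step_arm", "body": {
  "targets": "-4 0 0 0;-8 0 0 0;-12 0 0 0;-16 0 0 0;-18 0 0 0;-20 0 0 0;-20 0 0 0;-20 0 0 0"
}}

```text
t: 40.9
tcp_pos: [0.4976, -0.0435, 0.0482]
tool_rot: [0.019, 1.0, 0.001, -0.002]
force: [-6.0, 1.0, 2.7]
finger_gap: -0.004
gripper_force: 2.7
```

{"method": "step_arm", "body": {
  "targets": "-2 0 0 0;-4 0 0 0;-6 0 0 0;-6 0 0 0;-6 0 0 0"
}}

```text
t: 41.4
tcp_pos: [0.4976, -0.0431, 0.0479]
tool_rot: [0.019, 1.0, 0.001, -0.008]
force: [-15.5, -3.3, 9.6]
finger_gap: -0.002
gripper_force: 7.8
```

{"method": "step_arm", "body": {
  "targets": "-3 0 0 0;-6 0 0 0;-6 0 0 0;-6 0 0 0"
}}

```text
t: 41.8
tcp_pos: [0.4975, -0.0425, 0.0476]
tool_rot: [0.018, 1.0, 0.002, -0.014]
force: [-24.6, -5.6, 15.3]
finger_gap: -0.002
gripper_force: 12.5
```

At the stop. Back off, rise and check.

{"method": "step_arm", "body": {
  "targets": "15 0 0 0;40 0 0 0;45 0 -40 0;45 0 -90 0;65 100 -120 0;65 150 -120 0;65 200 -120 0;65 250 -120 0;65 250 -120 0;65 250 -120 0"
}}

```text
t: 42.8
tcp_pos: [0.4579, 0.2134, 0.1695]
tool_rot: [0.016, 1.0, 0.002, 0.004]
force: [-0.1, 0.5, 0.2]
finger_gap: 0.001
gripper_force: 0.0
```

```bash
python3 - <<'E'
from h import *
plan()
im=manip.snapshot("top"); im2=manip.snapshot("scene")
A=cv2.resize(im[165:245,315:448],(800,480),interpolation=cv2.INTER_CUBIC); save(A,"t10.png")
print([(d["p"],d["position"]) for d in manip.mark_of("top","gate_handle")], [world("top",[d["position"]],.076) for d in manip.mark_of("top","gate_handle")])
hsv=cv2.cvtColor(im,cv2.COLOR_RGB2HSV);H,S,V=[hsv[...,i].astype(int) for i in range(3)]
m=((H<7)|(H>172))&(S>150)&(V>100); m[:,:320]=0;m[:,350:]=0;m[:180]=0
ys,xs=np.nonzero(m);print(len(xs),world("top",[[xs.mean(),ys.mean()]],.076))
E
```

```text
t 42.8 p [457.9 213.4 169.5] th 178.14 F [-0.1  0.5  0.2] gap 0.001 gf 0.0
[(0.44, [334.6, 196.8]), (0.39, [369.7, 189.0])] [array([[ 0.5178678 , -0.04375624,  0.076     ]]), array([[ 0.54405721, -0.16319716,  0.076     ]])]
31 [[ 0.51837278 -0.04992266  0.076     ]]
```

View pics/t10.png

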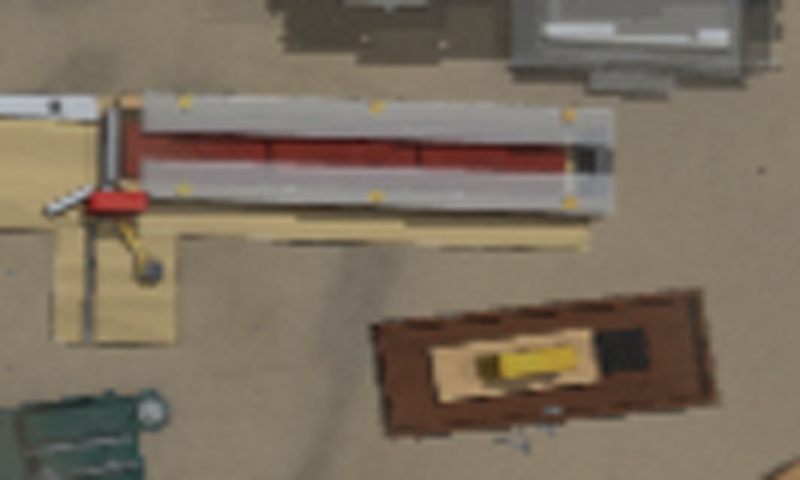

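The gate tab has moved about 54 mm, to its stop. The brass catch arm (crop 120–150, y 222–270) is back at its rest angle, all three bars are in the magazine, and the stick stands in its tray.

```bash
python3 -c "
from h import *
print(manip.sign_off())"
```

```text
the job is handed in; nothing more can be done
None
```

I fed all three red bars into the magazine with the push stick, shut the gate onto its catch, put the stick back in its tray and the tin on the bench, and handed the job in; no verdict came back.

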